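Empty the catch tray behind the bypass doors

TASK

Empty the moulding machine's catch tray: slide each of its two clear bypass doors past its neighbour in turn, and move every finished furniture foot from both halves of the tray into the open blue tote. Leave the thin sprues in the tray, shut both doors fully when all the feet are out, and do not disturb the other things on the bench.

Things in the scene. Friction and masses are not known exactly. Their poses are not given: they have to be found in the camera images.
- case: Catch-tray case, fixed before the machine (place, yaw vary). Origin on the bench under the middle of its two wells; x to the machine, y along the doors. Grey box 368 mm along y, x -155 to 112 mm, 58 mm high; its front, x -155 to -100, is a solid deck. A track bar runs along y at x -105, top z 72. Behind the case: outlet chutes 70 mm high; machine front at world x 0.82, 120 mm high (ends 240 mm).
- left_well (a point): Middle of the bare floor of the left well (14 mm above the bench, about 91 mm off the case's middle), an open-topped pit that the upper door covers: 200 mm (x) by 107 mm (y) between rubber kerbs 6 mm high: 26 mm wide to the outer wall, 36 mm wide to the wall (56 mm above the bench, 6 mm thick) that parts the wells. Walls 44 mm deep. Axes as the case.
- right_well (a point): The same, mirrored, for the right well (on the case's -y side), which the lower door covers.
- upper_door (a joint): Clear flat door sliding level on the upper track, over the left (+y) well; m. 0 = shut; grows as it slides to the case's -y over the other door; 0.172 = end stop, left well open. Panel 180 mm along y, x -109 to 112 mm in the case frame, top 76 mm above the bench. About 2 N friction; stays where left; may start 50 mm ajar. A door not shut covers part of the other well.
- lower_door (a joint): Clear flat door on the lower track, over the right (-y) well; m. 0 = shut; grows as it slides to the case's +y under the other door; 0.172 = end stop, right well open. Panel 180 mm along y, x -151 to 108 mm in the case frame, top 64 mm above the bench. Friction and ajar start as the other.
- upper_door_handle (a point): Point in the upper door's handle, 13 mm below its top: a black upright block, 36 mm (x) x 14 mm (y) x 42 mm high, standing on the middle of the door's width. Pinch it from above across y. Axes as the case.
- lower_door_handle (a point): The same point in the lower door's equal handle, which stands on the part of that door that reaches out over the front deck, so it passes in front of the upper door.
- tote: Blue open tote, loose, 0.9 kg, 220 (x) x 180 (y) x 65 mm high, wall and floor 4 mm; origin under its centre. Stands left or right of the case, its place swapped with the carton's.
- foot1: Moulded furniture foot: black cylinder 36 mm across and 44 mm high, with a grey band and a steel insert in its flat top, about 50 g. Origin at the centre of its underside, z along its axis. Starts standing in the left well. May be absent.
- foot2: Moulded furniture foot: black cylinder 36 mm across and 44 mm high, with a grey band and a steel insert in its flat top, about 50 g. Origin at the centre of its underside, z along its axis. Starts standing in the left well. May be absent.
- foot3: Moulded furniture foot: black cylinder 36 mm across and 44 mm high, with a grey band and a steel insert in its flat top, about 50 g. Origin at the centre of its underside, z along its axis. Starts standing in the left well. May be absent.
- foot4: Moulded furniture foot: black cylinder 36 mm across and 44 mm high, with a grey band and a steel insert in its flat top, about 50 g. Origin at the centre of its underside, z along its axis. Starts standing in the right well. May be absent.
- foot5: Moulded furniture foot: black cylinder 36 mm across and 44 mm high, with a grey band and a steel insert in its flat top, about 50 g. Origin at the centre of its underside, z along its axis. Starts standing in the right well. May be absent.
- foot6: Moulded furniture foot: black cylinder 36 mm across and 44 mm high, with a grey band and a steel insert in its flat top, about 50 g. Origin at the centre of its underside, z along its axis. Starts standing in the right well. May be absent.
- sprue1: Grey sprue (moulding waste), a flat rod 70 x 6 x 6 mm with two cross-stubs 16 mm long; origin at the centre of its underside. Lies in the left well and stays there.
- sprue2: Grey sprue (moulding waste), a flat rod 70 x 6 x 6 mm with two cross-stubs 16 mm long; origin at the centre of its underside. Lies in the right well and stays there.
- carton: Closed cardboard box, 200 x 160 x 85 mm, loose, 1.5 kg; a bystander. Origin under its centre.
- tape_roll: Roll of paper tape, 90 mm across, 25 mm high, lying flat; a bystander. Origin under its centre.
- jar: Jar 60 mm across, 85 mm high; a bystander. Origin under its centre.

How it is judged:
On the way, in this order (a step that is already met when the one before it is completed fails the run):
1. one door is slid nearly all the way past its neighbour (value of joint any of upper_door, lower_door above 0.135 m), for 0.2 s.
2. every foot is in the tote (x of foot1 in the frame of tote between -0.106 and 0.106 m and y of foot1 in the frame of tote between -0.086 and 0.086 m and z of foot1 in the frame of tote between -0.005 and 0.065 m and x of foot2 in the frame of tote between -0.106 and 0.106 m and y of foot2 in the frame of tote between -0.086 and 0.086 m and z of foot2 in the frame of tote between -0.005 and 0.065 m and x of foot3 in the frame of tote between -0.106 and 0.106 m and y of foot3 in the frame of tote between -0.086 and 0.086 m and z of foot3 in the frame of tote between -0.005 and 0.065 m and x of foot4 in the frame of tote between -0.106 and 0.106 m and y of foot4 in the frame of tote between -0.086 and 0.086 m and z of foot4 in the frame of tote between -0.005 and 0.065 m and x of foot5 in the frame of tote between -0.106 and 0.106 m and y of foot5 in the frame of tote between -0.086 and 0.086 m and z of foot5 in the frame of tote between -0.005 and 0.065 m and x of foot6 in the frame of tote between -0.106 and 0.106 m and y of foot6 in the frame of tote between -0.086 and 0.086 m and z of foot6 in the frame of tote between -0.005 and 0.065 m), for 0.2 s.
At the end, for the whole second after the job is handed in: Every foot present lies at rest inside the tote, below its rim, in any attitude; the tote stands level on the bench; both doors are shut to within 8 mm; each sprue is still in its own half of the tray (all of step 2 and linear speed of each of foot1, foot2, foot3, foot4, foot5, foot6 below 0.03 m/s and x of sprue1 in the frame of case between -0.1 and 0.1 m and y of sprue1 in the frame of case between 0 and 0.172 m and z of sprue1 in the frame of case between 0 and 0.05 m and x of sprue2 in the frame of case between -0.1 and 0.1 m and y of sprue2 in the frame of case between -0.172 and 0 m and z of sprue2 in the frame of case between 0 and 0.05 m and value of joint each of upper_door, lower_door below 0.008 m and angle between tote's own z axis and vertical below 0.08 rad and height (world z) of tote below 0.01 m); the robot touches nothing.
It fails at once if the carton is moved by more than 30 mm (distance of carton from where it was at the start of the episode above 0.03 m).
It fails at once if the tape roll is moved by more than 30 mm (distance of tape_roll from where it was at the start of the episode above 0.03 m).
It fails at once if the jar is moved by more than 30 mm (distance of jar from where it was at the start of the episode above 0.03 m).
Of foot1, foot2, foot3 only 2 to 3 are there at a start; the rules pass over those that are not, and their reading is None.
Of foot4, foot5, foot6 only 2 to 3 are there at a start; the rules pass over those that are not, and their reading is None.
At some moment in a run one of foot1, foot2, foot3, foot4, foot5, foot6 may be knocked a few centimetres aside while the robot is not near it.
It also fails if it takes over 210 s, if anything falls off the work surface, if the arm or the gripper's body presses on something with over 40 N, if the wrist force passes 120 N, or if a joint passes its speed limit or range.

ROBOT

A 6-joint arm with a two-finger parallel gripper is mounted at the origin on the work surface. World frame = base frame: x ahead of the robot, y to its left, z up, the work surface at z = 0. Lengths are in m, angles in rad, forces in N, time in s.
With the tool pointing down it reaches from about 0.25 to 0.725 m from the base axis. Payload 4 kg.
Tool frame: the origin (TCP) lies on the front face of the gripper's body, between the roots of the fingers; the fingertips stand 73 mm ahead of it and the grasp point (between the pads) lies 54 mm ahead of it; z points along the fingers, y is the line along which they close (so a half turn about z gives the same grasp; the last joint's range is limited). The gripper opens to 85 mm and grips with 20 to 120 N. Pads are 22 mm wide; open, the fingers measure 114 mm over their backs; the gripper's body (76 mm by 85 mm) begins 54 mm behind the grasp point. The pads swing forward as they close: fully open they stand 13 mm farther back than shut.
Start: joints at [1.2, 0.241, 0.005, 1.335, 0, 1.571], TCP at [0.181, 0.466, 0.304] pointing down, gripper open.
Joint ranges: [-2.72, 2.72], [-1.05, 1.87], [-1.09, 1.28], [-1.99, 2.15], [-1.42, 1.44], [-3.14, 3.14]. Speed limits (rad/s): [2.79, 2.79, 3.14, 3.14, 3.14, 3.14].

INTERFACE

Orientations are given as a unit quaternion [x, y, z, w].
In Python, from workcell import bot gives the robot as it stands. The module is installed in compiled form; this text tells all that it offers.
- The arm moves only by the tool step_arm, never from a script. Its argument "rows" is a list of rows, each a list of 2 entries, a list of its own where there are three numbers: the shift along the tool's x, y, z in mm, then the turn about the tool's z in degrees. A call has 1 to 12 rows; each row is the pose to reach, as a shift and turn from the pose commanded when the call began, along the tool's axes at that moment; what a row does not reach only later rows make up. A row lasts 1/8 s, in which the tool goes at most 62.5 mm and 10.7 degrees, less where a joint would pass 70% of its speed; a pose out of reach is approached as far as the arm can. A call with a gripper value outside its range is refused whole. "claw" is the gripper's target within -1 to 1 (shut at 1, half-way at 0, fully open at -1), set as the call begins (left out, the last holds). The fingers move at their own pace and stop on an object; the grip force is fixed at half the most. Time passes only in rows, so rows that repeat a pose let the fingers close. It gives the time, the measured TCP pose, the force, the opening and the grip force at its end, in the units of the state.
- bot.get_obs(): the state, without advancing time (a new reading comes with each control period).
- bot.camera(name): name is "side" or "top"; returns (picture, depth): 400x640x3 uint8, red, green, blue; 400x640 float32, m along the optical axis (not along the pixel's ray), 0 where there is no reading.
- bot.camera_params(name): a dict with "fx", "fy", "cx", "cy" (pixels), "D" ([k1, k2, p1, p2, k3] as OpenCV has them; the pictures are not rectified), "pose" (4x4, takes a point from camera to world coordinates). Camera axes: x right, y up, looking along -z (the intrinsics and any distortion apply to the point x, -y, -z); pixel columns grow to the right and rows downward; lengths in m; the calibration is good to about 2 mm. A picture is of the moment at which its call begins. camera_params takes no time and is no camera call.
- bot.job_done(): hands the job in; it is judged then, once.
Trained networks look in the newest picture that a camera, given by its name, has taken for a name from the list of things; names that differ only in an ending like _2 or _b are one class to them, and where a whole thing is asked for, a point or a joint stands for the part that bears it (a point fixed in the world has none). Each returns a list of dicts, best first, with "score" (0 to 1); they miss things now and then, are a little off and sometimes report something else, mostly with a low value. They report only what shows in the picture. A call takes as long as a camera call.
- bot.trace(target, camera): "pixels" (400x640 bool, what is visible of it) and "uv" ([column, row] in pixels, amid what is visible of it).
The state is a dict: "clock": time; "joint_pos": joint angles; "joint_vel": joint speeds; "tau": joint torques, N m; "eef_pos": TCP position; "tool_rot": TCP orientation; "ft_force": force on the tool from outside, world axes, zero at the start; "ft_torque": the same for the moment, N m; "grip_width": finger opening in m; "grasp_force": force on a finger pad.
Only numpy, scipy, OpenCV 4.12 (cv2) and the standard library are available. Lean on these libraries where they do the work, as an engineer would, in place of code of your own. Each camera call takes 0.05 s, during which the arm holds its last target. There are 200 camera calls.

## Working session

There is one attempt and no reset: what is moved stays moved. The work goes in short steps, Python scripts to look and compute and a tool call to move; the robot and the scene stay as the last step left them, time stands still between calls to the robot, and variables do not carry over. Pictures are saved under pics/ and viewed, at most 14 in all, crops included, and the job is handed in when it is done.

Besides the shell and the picture viewer there is one more tool, called as name([rows], argument=value, ...), one row to a line, values as JSON. step_arm: Moves the arm, as the interface text tells. Its arguments: {"type":"object","properties":{"rows":{"type":"array"},"claw":{"type":"number"}},"required":["rows"]}

```bash
mkdir -p pics
cat > h.py <<'E'
import numpy as np, cv2
from workcell import bot
from scipy.spatial.transform import Rotation as R
def xyz(cam,uv,d=None,z=None):
    p=bot.camera_params(cam); K=np.array([[p['fx'],0,p['cx']],[0,p['fy'],p['cy']],[0,0,1.]])
    uv=np.asarray(uv,float).reshape(-1,1,2)
    n=cv2.undistortPoints(uv,K,np.array(p['D'],float)).reshape(-1,2)
    ray=np.c_[n[:,0],-n[:,1],-np.ones(len(n))]; T=np.array(p['pose'])
    if z is None: return (ray*np.asarray(d).reshape(-1,1))@T[:3,:3].T+T[:3,3]
    w=ray@T[:3,:3].T; return T[:3,3]+w*((z-T[2,3])/w[:,2:3])
def mask_pts(cam,m,depth):
    v,u=np.nonzero(m&(depth>0)); return xyz(cam,np.c_[u,v],depth[v,u])
def save(cam,name):
    im,d=bot.camera(cam); cv2.imwrite('pics/'+name,im[:,:,::-1]); return im,d
E
python3 - <<'E'
from h import *
o=bot.get_obs();print(o['eef_pos'],o['tool_rot'],o['clock'],o['grip_width'])
for c in['top','side']:
    im,d=save(c,c+'0.png'); np.save(c+'0.npy',d); print(c,np.round(bot.camera_params(c)['pose'],3).tolist(),bot.camera_params(c)['fx'])
    for t in['case','upper_door_handle','lower_door_handle','tote','foot1','sprue1','carton','tape_roll','jar']:
        for r in bot.trace(t,c)[:7]:
            if r['score']<.3: continue
            P=mask_pts(c,r['pixels'],d)
            if len(P): print(t,round(r['score'],2),np.round(r['uv']),len(P),np.round(np.median(P,0),3),np.round(np.percentile(P,3,axis=0),3),np.round(np.percentile(P,97,axis=0),3))
E
```

```text
[0.18099633 0.46557678 0.30301863] [ 1.84336017e-01  9.82862741e-01 -1.01142197e-03 -2.06456018e-04] 0.0 0.08540651169031263
top [[-0.091, 0.969, -0.228, 0.353], [-0.996, -0.09, 0.015, 0.017], [-0.006, 0.228, 0.974, 1.215], [0.0, 0.0, 0.0, 1.0]] 405.94954066903324
case 0.84 [304. 212.] 13735 [0.594 0.029 0.066] [ 0.448 -0.144  0.018] [0.778 0.2   0.08 ]
upper_door_handle 0.83 [284. 212.] 4591 [0.6   0.079 0.076] [ 0.499 -0.004  0.072] [0.706 0.162 0.081]
tote 0.65 [196. 260.] 5212 [0.482 0.362 0.005] [ 0.376  0.262 -0.   ] [0.586 0.441 0.065]
carton 0.65 [443. 241.] 4465 [ 0.473 -0.363  0.084] [ 0.381 -0.449  0.01 ] [ 0.57  -0.294  0.089]
tape_roll 0.9 [418. 175.] 370 [ 0.699 -0.355  0.023] [ 0.659 -0.398  0.004] [ 0.741 -0.316  0.028]
jar 0.86 [193. 184.] 478 [0.703 0.355 0.078] [0.683 0.335 0.001] [0.734 0.384 0.088]
side [[-0.941, 0.219, -0.258, 0.278], [-0.337, -0.558, 0.758, 0.875], [0.022, 0.8, 0.599, 0.808], [0.0, 0.0, 0.0, 1.0]] 502.82644689082514
case 0.9 [307. 237.] 18061 [0.593 0.092 0.064] [ 0.442 -0.147  0.01 ] [0.785 0.216 0.079]
upper_door_handle 0.68 [304. 231.] 5362 [0.594 0.089 0.076] [ 0.496 -0.006  0.073] [0.705 0.166 0.1  ]
lower_door_handle 0.58 [350. 203.] 2730 [ 0.531 -0.051  0.064] [ 0.446 -0.107  0.061] [0.687 0.072 0.099]
tote 0.62 [305. 355.] 12004 [0.492 0.336 0.005] [0.369 0.263 0.001] [0.585 0.442 0.064]
carton 0.74 [401. 153.] 3803 [ 0.468 -0.303  0.082] [ 0.376 -0.442  0.007] [ 0.565 -0.292  0.087]
tape_roll 0.91 [327. 148.] 451 [ 0.697 -0.351  0.018] [ 0.658 -0.398  0.001] [ 0.736 -0.316  0.027]
jar 0.6 [190. 322.] 1469 [0.7   0.377 0.061] [0.681 0.343 0.007] [0.732 0.393 0.086]
```

Run:
```python
import cv2
a=cv2.imread('pics/top0.png')[130:310,160:480]; cv2.imwrite('pics/top0c.png',cv2.resize(a,None,fx=2.5,fy=2.5,interpolation=3))
a=cv2.imread('pics/side0.png')[120:400,140:460]; cv2.imwrite('pics/side0c.png',cv2.resize(a,None,fx=2.1,fy=2.1,interpolation=3))
```

```text
(no output)
```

View pics/top0c.png

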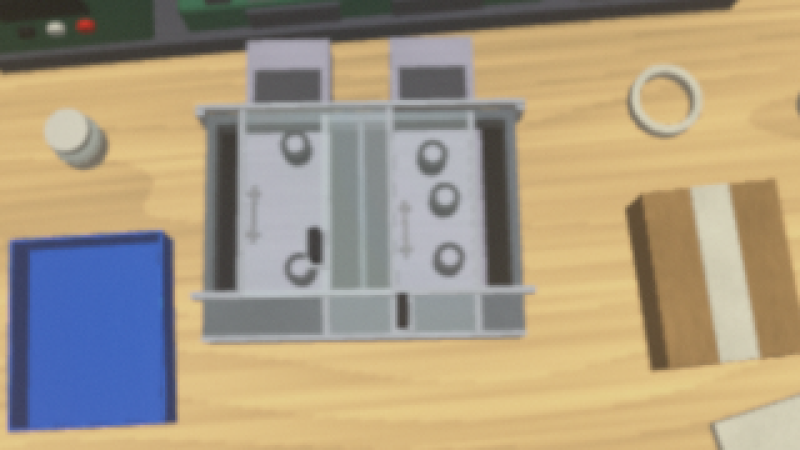

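View pics/side0c.png

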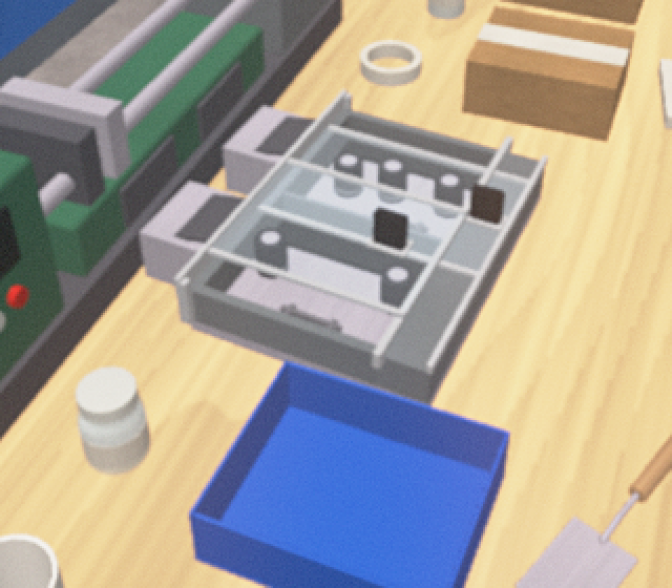

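Top crop shows the tote left, carton right, five feet (two left at about px (279,189) and (280,237); three right at (333,193), (338,210), (339,234)), with handles at about (286,228) and (321,254). Both doors are slightly ajar. Side crop agrees and shows sprue1 at the left of the left well.

Run:
```python
from h import *
im=cv2.imread('pics/top0.png'); d=np.load('top0.npy')
f=lambda c:np.array([160,130])+np.array(c)/2.5
a=xyz('top',[f((193,296)),f((535,290))],z=.072); print('bar',np.round(a,4),np.degrees(np.arctan2(*(a[0]-a[1])[:2])))
b=xyz('top',[f((203,340)),f((525,335))],z=.058); print('front',np.round(b,4),np.degrees(np.arctan2(*(b[0]-b[1])[:2])), np.linalg.norm(b[0]-b[1]))
g=im.max(2)
for n,(u,v) in {'U':(286,228),'L':(321,254)}.items():
    w=g[v-14:v+15,u-8:u+9]; print(n); 
    D=d[v-14:v+15,u-8:u+9]; vv,uu=np.nonzero(w<60); P=xyz('top',np.c_[uu+u-8,vv+v-14],D[vv,uu])
    P=P[P[:,2]>.085]; print(len(P),np.round(np.median(P,0),4),P.min(0).round(3),P.max(0).round(3))
    T=P[P[:,2]>P[:,2].max()-.012]; print(len(T),T.mean(0).round(4),T.min(0).round(3),T.max(0).round(3))
# side dark handles
S=cv2.imread('pics/side0.png'); ds=np.load('side0.npy')
m=(S.max(2)<70).astype(np.uint8); m[:, :230]=0
n,l,st,c=cv2.connectedComponentsWithStats(m)
for i in range(1,n):
    if st[i,4]>60:
        P=mask_pts('side',l==i,ds)
        print(c[i].round(),st[i,4],np.round(np.median(P,0),3),np.percentile(P,5,axis=0).round(3),np.percentile(P,95,axis=0).round(3))
# feet tops: bright insert at z .058
for p in [(297,148),(300,269),(433,155),(445,199),(449,258)]:
    print('foot',xyz('top',[f(p)],z=.058).round(4))
```

```text
bar [[ 0.5047  0.2251  0.072 ]
 [ 0.4761 -0.1608  0.072 ]] 4.2318797754706505
front [[ 0.4555  0.2189  0.058 ]
 [ 0.4279 -0.1455  0.058 ]] 4.332866097297043 0.3653639247184966
UTraceback (most recent call last):
  File "<stdin>", line 9, in <module>
  File "h.py", line 7, in xyz
    n=cv2.undistortPoints(uv,K,np.array(p['D'],float)).reshape(-1,2)
      ~~~~~~~~~~~~~~~~~~~^^^^^^^^^^^^^^^^^^^^^^^^^^^^^
cv2.error: OpenCV(4.12.0) /io/opencv/modules/calib3d/src/undistort.dispatch.cpp:347: error: (-215:Assertion failed) CV_IS_MAT(_src) && CV_IS_MAT(_dst) && (_src->rows == 1 || _src->cols == 1) && (_dst->rows == 1 || _dst->cols == 1) && _src->cols + _src->rows - 1 == _dst->rows + _dst->cols - 1 && (CV_MAT_TYPE(_src->type) == CV_32FC2 || CV_MAT_TYPE(_src->type) == CV_64FC2) && (CV_MAT_TYPE(_dst->type) == CV_32FC2 || CV_MAT_TYPE(_dst->type) == CV_64FC2) in function 'cvUndistortPointsInternal'
```

```bash
cat >> h.py <<'E'
YAW=np.radians(-4.3); C0=np.array([.596,.025]); RC=np.array([[np.cos(YAW),-np.sin(YAW)],[np.sin(YAW),np.cos(YAW)]])
def tocase(P): return (np.asarray(P)[...,:2]-C0)@RC
def toworld(q): return np.asarray(q)@RC.T+C0
E
python3 - <<'E'
from h import *
f=lambda c:np.array([160,130])+np.array(c)/2.5
for cam in['top','side']:
    d=np.load(cam+'0.npy'); v,u=np.nonzero(d>0); P=xyz(cam,np.c_[u,v],d[v,u]); q=tocase(P)
    s=(abs(q[:,1])<.17)&(q[:,0]>-.16)&(q[:,0]<.1)&(P[:,2]>.085)&(P[:,2]<.14)
    m=np.zeros(d.shape,np.uint8); m[v[s],u[s]]=1
    n,l,st,c=cv2.connectedComponentsWithStats(m,connectivity=8)
    for i in range(1,n):
        if st[i,4]<6: continue
        k=s&(l[v,u]==i); print(cam,c[i].round(),st[i].tolist(),'z',P[k,2].max().round(3),np.median(P[k,2]).round(3),'case',q[k].min(0).round(3),q[k].max(0).round(3),np.median(q[k],0).round(3))
for p in [(297,148),(300,269),(433,155),(445,199),(449,258)]:
    w=xyz('top',[f(p)],z=.058); print('foot',w.round(4),tocase(w).round(3))
for n,p,z in[('U',(314,245),.118),('L',(402,311),.106)]:
    w=xyz('top',[f(p)],z=z-.01); print(n,w.round(4),tocase(w).round(3))
E
python3 -c "
import cv2
a=cv2.imread('pics/top0.png')[180:270,240:370]; cv2.imwrite('pics/z.png',cv2.resize(a,None,fx=6,fy=6,interpolation=2))"
```

```text
top [285. 228.] [283, 221, 6, 15, 60] z 0.12 0.117 case [-0.072  0.047] [-0.038  0.059] [-0.056  0.054]
top [320. 254.] [318, 247, 5, 14, 70] z 0.109 0.106 case [-0.145 -0.047] [-0.109 -0.035] [-0.128 -0.041]
side [372. 214.] [364, 207, 17, 14, 165] z 0.108 0.099 case [-0.147 -0.05 ] [-0.11  -0.032] [-0.13  -0.038]
side [326. 227.] [318, 219, 17, 18, 246] z 0.12 0.107 case [-0.074  0.046] [-0.038  0.063] [-0.058  0.058]
foot [[0.6704 0.096  0.058 ]] [[0.069 0.076]]
foot [[0.5266 0.1029 0.058 ]] [[-0.075  0.073]]
foot [[ 0.647 -0.063  0.058]] [[ 0.057 -0.084]]
foot [[ 0.593  -0.0715  0.058 ]] [[ 0.004 -0.096]]
foot [[ 0.5235 -0.0689  0.058 ]] [[-0.065 -0.099]]
U [[0.5443 0.0818 0.108 ]] [[-0.056  0.053]]
L [[ 0.4641 -0.0084  0.096 ]] [[-0.129 -0.043]]
```

View pics/z.png

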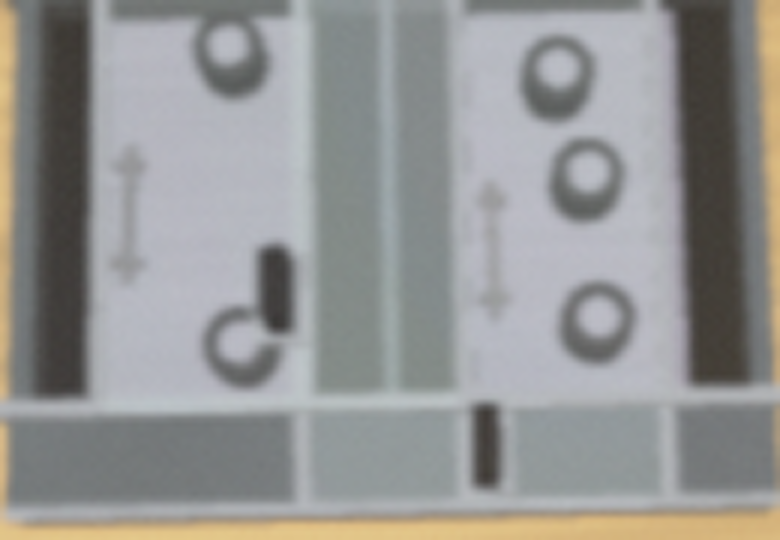

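Crop confirms both handles and all five feet: handles at case (-56, 54) and (-129, -41) mm; the heights 0.118 and 0.106 match. So upper is about 31 mm ajar, lower about 45 mm. I'll shut lower first, then open upper.

```bash
cat >> h.py <<'E'
def plan(*wps):
    """wps: (case x, case y, grasp z, tool-y angle rel. case y deg) ; prints shift rows"""
    o=bot.get_obs(); p=np.array(o['eef_pos']); Q=R.from_quat(o['tool_rot']).as_matrix(); prev=p;pt=0
    for x,y,z,a in wps:
        w=np.r_[toworld([x,y]),z+.054]; th=YAW+np.pi/2+np.radians(a)
        cur=np.arctan2(Q[1,1],Q[0,1]); t=-np.degrees(th-cur); t=(t+90)%180-90
        print(np.round((Q.T@(w-p))*1e3,1).tolist(),'turn',round(t,1),'rows',round(max(np.linalg.norm(w-prev)/.0625,abs(t-pt)/10.7),2),'world',w.round(3)); prev=w;pt=t
    print('t',o['clock'],'grip',o['grip_width'])
E
python3 - <<'E'
from h import *
plan((-.129,-.041,.2,0),(-.129,-.041,.096,0))
E
```

```text
[-435.0, -337.5, 49.9] turn -16.9 rows 8.85 world [ 0.464 -0.006  0.254]
[-435.0, -337.5, 153.9] turn -16.9 rows 1.66 world [ 0.464 -0.006  0.15 ]
t 1.0 grip 0.08549498209005255
```

step_arm([
  [[-435,-337,50],-17],
  [[-435,-337,50],-17],
  [[-435,-337,50],-17],
  [[-435,-337,50],-17],
  [[-435,-337,50],-17],
  [[-435,-337,50],-17],
  [[-435,-337,50],-17],
  [[-435,-337,50],-17],
  [[-435,-337,50],-17],
  [[-435,-337,50],-17],
  [[-435,-337,50],-17],
], claw=-0.3)

```text
clock: 2.38
eef_pos: [0.4641, -0.0057, 0.2537]
tool_rot: [0.037, 0.999, 0.0, -0.001]
ft_force: [-0.7, 0.7, -0.3]
grip_width: 0.0555
grasp_force: 0.0
```

Run:
```python
from h import *
plan((-.129,-.041,.2,0),(-.129,-.041,.096,0))
```

```text
[-0.2, -0.5, -0.3] turn 0.0 rows 0.01 world [ 0.464 -0.006  0.254]
[-0.3, -0.5, 103.7] turn 0.0 rows 1.66 world [ 0.464 -0.006  0.15 ]
t 2.375 grip 0.05547854081606599
```

step_arm([
  [[0,0,60],0],
  [[0,0,100],0],
  [[0,0,104],0],
  [[0,0,104],0],
])

```text
clock: 2.88
eef_pos: [0.4649, -0.0047, 0.1511]
tool_rot: [0.036, 0.999, 0.0, 0.001]
ft_force: [0.0, -0.7, 0.5]
grip_width: 0.0553
grasp_force: 0.0
```

step_arm([
  [[0,0,0],0],
  [[0,0,0],0],
  [[0,0,0],0],
  [[0,0,0],0],
  [[0,0,0],0],
  [[0,-15,0],0],
  [[0,-30,0],0],
  [[0,-40,0],0],
  [[0,-43,0],0],
  [[0,-45,0],0],
  [[0,-45,0],0],
], claw=1)

```text
clock: 4.25
eef_pos: [0.4622, -0.0504, 0.1515]
tool_rot: [0.037, 0.999, 0.001, 0.002]
ft_force: [-0.3, 1.1, 6.4]
grip_width: 0.013
grasp_force: 59.0
```

step_arm([
  [[0,-3,0],0],
  [[0,-3,0],0],
  [[0,-5,0],0],
  [[0,-5,0],0],
])

```text
clock: 4.75
eef_pos: [0.4621, -0.0512, 0.1515]
tool_rot: [0.035, 0.999, 0.006, 0.002]
ft_force: [0.7, 18.3, 6.2]
grip_width: 0.0128
grasp_force: 59.4
```

step_arm([
  [[0,5,0],0],
  [[0,5,0],0],
  [[0,5,0],0],
  [[0,5,0],0],
  [[0,5,-60],0],
  [[0,5,-90],0],
], claw=-0.3)

```text
clock: 5.5
eef_pos: [0.462, -0.051, 0.2423]
tool_rot: [0.037, 0.999, -0.0, 0.001]
ft_force: [0.3, 0.2, -1.1]
grip_width: 0.0555
grasp_force: 0.0
```

Run:
```python
from h import *
print(tocase([.4621,-.0512]))
plan((-.056,.055,.18,0),(-.056,.055,.108,0))
```

```text
[-0.12780971 -0.08602516]
[-72.0, 140.8, 8.4] turn 0.0 rows 2.53 world [0.544 0.084 0.234]
[-71.8, 140.8, 80.4] turn 0.0 rows 1.15 world [0.544 0.084 0.162]
t 5.5 grip 0.05550995398284174
```

Shut at case y = -0.086 as predicted, so the case pose is right to about a mm.

step_arm([
  [[-24,47,8],0],
  [[-48,94,8],0],
  [[-72,141,8],0],
  [[-72,141,8],0],
  [[-72,141,60],0],
  [[-72,141,80],0],
  [[-72,141,80],0],
  [[-72,141,80],0],
])

```text
clock: 6.5
eef_pos: [0.5439, 0.0841, 0.161]
tool_rot: [0.038, 0.999, 0.0, 0.001]
ft_force: [-0.4, -0.3, 0.1]
grip_width: 0.0557
grasp_force: 0.0
```

step_arm([
  [[0,0,0],0],
  [[0,0,0],0],
  [[0,0,0],0],
  [[0,0,0],0],
  [[0,-20,0],0],
  [[0,-45,0],0],
  [[0,-75,0],0],
  [[0,-105,0],0],
  [[0,-125,0],0],
  [[0,-138,0],0],
  [[0,-141,0],0],
  [[0,-141,0],0],
], claw=1)

```text
clock: 8.0
eef_pos: [0.5337, -0.0557, 0.1611]
tool_rot: [0.037, 0.999, 0.001, 0.001]
ft_force: [-0.5, 1.7, 6.3]
grip_width: 0.0131
grasp_force: 60.1
```

step_arm([
  [[0,0,0],0],
  [[0,0,0],0],
  [[0,0,0],0],
  [[0,0,-60],0],
  [[0,0,-100],0],
  [[60,0,-150],0],
  [[120,0,-150],0],
  [[180,0,-150],0],
], claw=-0.3)

```text
clock: 9.0
eef_pos: [0.3599, -0.0431, 0.3105]
tool_rot: [0.037, 0.999, -0.0, 0.001]
ft_force: [-0.7, -0.6, 0.2]
grip_width: 0.0556
grasp_force: 0.0
```

```bash
cat > feet.py <<'E'
from h import *
import sys
side=sys.argv[1]; name=sys.argv[2]
for cam in['top','side']:
    im,d=save(cam,cam+name+'.png')
    for r in bot.trace('foot1',cam):
        P=mask_pts(cam,r['pixels'],d)
        if len(P)<5: continue
        q=tocase(P); t=P[:,2]>P[:,2].max()-.006; t=abs(P[:,2]-.058)<.006
        print(cam,round(r['score'],2),np.round(r['uv']),len(P),'zmax',P[:,2].max().round(3),'n top',t.sum(),'top ctr case',((q[t].min(0)+q[t].max(0))/2).round(3) if t.sum() else q.mean(0).round(3))
E
python3 feet.py L 1
```

```text
top 0.63 [281. 239.] 137 zmax 0.063 n top 118 top ctr case [-0.072  0.072]
top 0.43 [277. 188.] 162 zmax 0.066 n top 98 top ctr case [0.075 0.079]
side 0.68 [270. 237.] 270 zmax 0.061 n top 127 top ctr case [0.072 0.081]
side 0.66 [327. 255.] 287 zmax 0.061 n top 150 top ctr case [-0.075  0.075]
```

Both cameras agree: feet at case (-74, 74) and (73, 79) mm. Work out rows.

```bash
cat >> h.py <<'E'
TO=tocase([.48,.352])
E
python3 - <<'E'
from h import *
print(TO, tocase([[.376,.262],[.586,.441]]))
plan((.073,.080,.16,0),(.073,.080,.044,0))
E
```

```text
[-0.14019152  0.31738201] [[-0.23715069  0.21983756]
 [-0.041163    0.41407923]]
[-303.0, 165.3, 96.7] turn 0.0 rows 5.74 world [0.675 0.099 0.214]
[-302.8, 165.3, 212.7] turn 0.0 rows 1.86 world [0.675 0.099 0.098]
t 9.2 grip 0.055680628469572314
```

step_arm([
  [[-60,33,15],0],
  [[-110,60,30],0],
  [[-160,87,45],0],
  [[-210,114,60],0],
  [[-260,142,80],0],
  [[-303,165,97],0],
  [[-303,165,97],0],
  [[-303,165,150],0],
  [[-303,165,195],0],
  [[-303,165,213],0],
  [[-303,165,213],0],
])

```text
clock: 10.58
eef_pos: [0.675, 0.0986, 0.0961]
tool_rot: [0.037, 0.999, -0.0, -0.001]
ft_force: [0.5, -0.9, 0.5]
grip_width: 0.0554
grasp_force: 0.0
```

step_arm([
  [[0,0,0],0],
  [[0,0,0],0],
  [[0,0,0],0],
  [[0,0,-40],0],
  [[0,0,-90],0],
  [[0,0,-120],0],
  [[0,0,-120],0],
], claw=1)

```text
clock: 11.45
eef_pos: [0.6771, 0.0992, 0.2213]
tool_rot: [0.037, 0.999, 0.001, 0.004]
ft_force: [-0.3, 0.9, -1.3]
grip_width: 0.0346
grasp_force: 59.8
```

Run:
```python
from h import *
x,y=TO; plan((x+.065,y+.035,.16,0),(x+.065,y+.035,.042,0))
print(bot.get_obs()['grasp_force'])
```

```text
[150.3, 272.4, 6.6] turn 0.1 rows 4.98 world [0.547 0.382 0.214]
[151.3, 272.2, 124.6] turn 0.1 rows 1.89 world [0.547 0.382 0.096]
t 11.45 grip 0.03464893023775567
59.76762413978577
```

step_arm([
  [[28,52,0],0],
  [[56,104,0],0],
  [[84,156,0],0],
  [[112,208,0],0],
  [[140,255,4],0],
  [[150,272,7],0],
  [[150,272,7],0],
  [[150,272,60],0],
  [[150,272,105],0],
  [[150,272,122],0],
  [[150,272,122],0],
])

```text
clock: 12.82
eef_pos: [0.5465, 0.3798, 0.0941]
tool_rot: [0.038, 0.999, -0.001, -0.001]
ft_force: [0.3, -0.7, -0.5]
grip_width: 0.0344
grasp_force: 59.9
```

step_arm([
  [[0,0,0],0],
  [[0,0,0],0],
  [[0,0,0],0],
  [[0,0,-60],0],
  [[0,0,-110],0],
  [[0,0,-110],0],
], claw=-0.3)

```text
clock: 13.58
eef_pos: [0.5483, 0.3832, 0.2118]
tool_rot: [0.037, 0.999, 0.004, 0.005]
ft_force: [-0.2, -0.2, -0.3]
grip_width: 0.0553
grasp_force: 0.0
```

```bash
python3 feet.py L 2
python3 - <<'E'
from h import *
plan((-.074,.075,.16,0),(-.074,.075,.044,0))
E
```

```text
top 0.43 [306. 212.] 13699 zmax 0.122 n top 2758 top ctr case [0.024 0.001]
side 0.76 [269. 356.] 538 zmax 0.052 n top 0 top ctr case [-0.081  0.357]
side 0.45 [325. 233.] 12617 zmax 0.306 n top 2736 top ctr case [0.023 0.004]
[-3.0, -276.1, -10.1] turn 0.1 rows 4.42 world [0.528 0.105 0.214]
[-3.2, -276.0, 105.9] turn 0.1 rows 1.86 world [0.528 0.105 0.098]
t 13.775 grip 0.05565651392955158
```

```bash
cat > blobs.py <<'E'
from h import *
import sys
lo,hi=(.02,.16) if sys.argv[1]=='L' else (-.16,-.02)
for cam in sys.argv[2:]:
    im,d=bot.camera(cam); v,u=np.nonzero(d>0); P=xyz(cam,np.c_[u,v],d[v,u]); q=tocase(P)
    s=(q[:,1]>lo)&(q[:,1]<hi)&(abs(q[:,0])<.1)&(P[:,2]>.045)&(P[:,2]<.068)
    m=np.zeros(d.shape,np.uint8); m[v[s],u[s]]=1
    n,l,st,c=cv2.connectedComponentsWithStats(m,connectivity=4)
    for i in range(1,n):
        if st[i,4]>25:
            k=s&(l[v,u]==i); print(cam,c[i].round(),st[i,4],'z',np.median(P[k,2]).round(3),'ctr',((q[k].min(0)+q[k].max(0))/2).round(3),'size',np.ptp(q[k],axis=0).round(3))
E
python3 blobs.py L top side
```

```text
top [280. 237.] 126 z 0.058 ctr [-0.073  0.072] size [0.034 0.034]
side [329. 252.] 204 z 0.057 ctr [-0.074  0.074] size [0.035 0.036]
```

Foot A is still at (-74, 73).

step_arm([
  [[-1,-55,-10],0],
  [[-1,-110,-10],0],
  [[-2,-165,-10],0],
  [[-2,-220,-10],0],
  [[-3,-265,-10],0],
  [[-3,-277,-10],0],
  [[-3,-277,-10],0],
  [[-3,-277,45],0],
  [[-3,-277,90],0],
  [[-3,-277,106],0],
  [[-3,-277,106],0],
])

```text
clock: 15.25
eef_pos: [0.528, 0.1058, 0.0979]
tool_rot: [0.036, 0.999, -0.0, -0.001]
ft_force: [0.3, -0.1, -0.4]
grip_width: 0.0554
grasp_force: 0.0
```

step_arm([
  [[0,0,0],0],
  [[0,0,0],0],
  [[0,0,0],0],
  [[0,0,-40],0],
  [[0,0,-90],0],
  [[0,0,-120],0],
  [[0,0,-120],0],
], claw=1)

```text
clock: 16.12
eef_pos: [0.5301, 0.105, 0.222]
tool_rot: [0.037, 0.999, 0.001, 0.003]
ft_force: [0.1, 0.3, 0.2]
grip_width: 0.0348
grasp_force: 59.8
```

Run:
```python
from h import *
x,y=TO; plan((x-.065,y+.035,.16,0),(x-.065,y+.035,.042,0))
```

```text
[133.3, 277.6, 7.6] turn 0.0 rows 4.93 world [0.418 0.392 0.214]
[134.1, 277.4, 125.6] turn 0.0 rows 1.89 world [0.418 0.392 0.096]
t 16.125 grip 0.03478339853710266
```

step_arm([
  [[26,54,0],0],
  [[52,108,0],0],
  [[78,162,0],0],
  [[104,216,0],0],
  [[126,262,4],0],
  [[134,277,7],0],
  [[134,277,7],0],
  [[134,277,60],0],
  [[134,277,105],0],
  [[134,277,122],0],
  [[134,277,122],0],
])

```text
clock: 17.5
eef_pos: [0.4155, 0.3894, 0.0959]
tool_rot: [0.038, 0.999, -0.001, -0.001]
ft_force: [-0.8, -0.3, 0.1]
grip_width: 0.0344
grasp_force: 59.9
```

step_arm([
  [[0,0,0],0],
  [[0,0,0],0],
  [[0,0,0],0],
  [[0,0,-60],0],
  [[0,0,-120],0],
  [[0,0,-120],0],
], claw=-0.3)

```text
clock: 18.25
eef_pos: [0.4177, 0.3935, 0.2236]
tool_rot: [0.037, 0.999, 0.005, 0.005]
ft_force: [0.5, 0.2, -0.0]
grip_width: 0.0556
grasp_force: 0.0
```

```bash
python3 blobs.py L top side
python3 - <<'E'
from h import *
save('side','side3.png')
plan((-.056,-.086,.18,0),(-.056,-.086,.108,0))
a=cv2.imread('pics/side3.png')[120:400,140:460]; cv2.imwrite('pics/side3c.png',cv2.resize(a,None,fx=2.1,fy=2.1,interpolation=3))
E
```

```text
side [257. 234.] 29 z 0.052 ctr [0.099 0.091] size [0.002 0.036]
side [246. 247.] 52 z 0.052 ctr [0.099 0.132] size [0.003 0.055]
[-151.5, -437.4, -17.4] turn 0.1 rows 7.41 world [ 0.534 -0.057  0.234]
[-151.5, -437.3, 54.6] turn 0.1 rows 1.15 world [ 0.534 -0.057  0.162]
t 18.4 grip 0.05531756460173118
```

View pics/side3c.png

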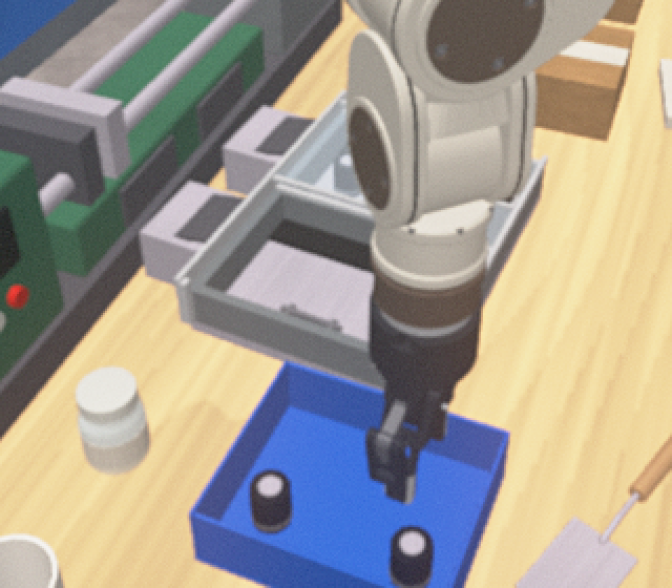

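The picture shows two feet standing in the tote (crop (270,500) and (412,555)) and only the sprue (310,318) left in the left well. Now shut the upper door.

step_arm([
  [[-20,-58,-17],0],
  [[-40,-116,-17],0],
  [[-60,-174,-17],0],
  [[-80,-232,-17],0],
  [[-100,-290,-17],0],
  [[-120,-348,-17],0],
  [[-140,-406,-17],0],
  [[-152,-437,-17],0],
  [[-152,-437,-17],0],
  [[-152,-437,35],0],
  [[-152,-437,54],0],
  [[-152,-437,54],0],
])

```text
clock: 19.9
eef_pos: [0.5321, -0.0548, 0.1598]
tool_rot: [0.036, 0.999, 0.0, -0.004]
ft_force: [-0.8, 0.7, 0.6]
grip_width: 0.0555
grasp_force: 0.0
```

step_arm([
  [[0,0,0],0],
  [[0,0,0],0],
  [[0,0,0],0],
  [[0,0,0],0],
  [[0,25,0],0],
  [[0,60,0],0],
  [[0,95,0],0],
  [[0,130,0],0],
  [[0,155,0],0],
  [[0,168,0],0],
  [[0,173,0],0],
  [[0,174,0],0],
], claw=1)

```text
clock: 21.4
eef_pos: [0.5479, 0.1161, 0.1641]
tool_rot: [0.037, 0.999, -0.002, 0.001]
ft_force: [-0.5, -8.0, 7.7]
grip_width: 0.0129
grasp_force: 60.6
```

step_arm([
  [[0,0,0],0],
  [[0,1,0],0],
  [[0,1,0],0],
])

```text
clock: 21.78
eef_pos: [0.5479, 0.1162, 0.1641]
tool_rot: [0.038, 0.999, -0.002, 0.001]
ft_force: [-0.9, -7.7, 7.8]
grip_width: 0.0131
grasp_force: 60.6
```

step_arm([
  [[0,-2,0],0],
  [[0,-2,0],0],
  [[0,-2,0],0],
  [[0,-2,-60],0],
  [[0,-2,-75],0],
  [[20,-45,-75],0],
  [[40,-95,-75],0],
  [[60,-145,-75],0],
  [[73,-172,-75],0],
  [[73,-172,-75],0],
  [[73,-172,-75],0],
], claw=-0.3)

```text
clock: 23.15
eef_pos: [0.4624, -0.0472, 0.2377]
tool_rot: [0.037, 0.999, 0.0, 0.0]
ft_force: [0.6, -0.2, 0.1]
grip_width: 0.0556
grasp_force: 0.0
```

Run:
```python
from h import *
plan((-.129,-.086,.096,0))
```

```text
[1.3, -4.0, 87.7] turn 0.1 rows 1.41 world [ 0.461 -0.051  0.15 ]
t 23.15 grip 0.05560451309990864
```

step_arm([
  [[1,-4,0],0],
  [[1,-4,55],0],
  [[1,-4,85],0],
  [[1,-4,87],0],
  [[1,-4,87],0],
])

```text
clock: 23.78
eef_pos: [0.4616, -0.0512, 0.1515]
tool_rot: [0.037, 0.999, -0.0, 0.001]
ft_force: [0.2, -0.1, 0.0]
grip_width: 0.0556
grasp_force: 0.0
```

step_arm([
  [[0,0,0],0],
  [[0,0,0],0],
  [[0,0,0],0],
  [[0,0,0],0],
  [[0,25,0],0],
  [[0,60,0],0],
  [[0,95,0],0],
  [[0,130,0],0],
  [[0,155,0],0],
  [[0,168,0],0],
  [[0,172,0],0],
  [[0,172,0],0],
], claw=1)

```text
clock: 25.28
eef_pos: [0.4741, 0.1206, 0.1521]
tool_rot: [0.037, 0.999, 0.001, 0.001]
ft_force: [-1.5, 1.0, 5.3]
grip_width: 0.0128
grasp_force: 59.5
```

step_arm([
  [[0,-1,0],0],
  [[0,-1,0],0],
  [[0,-1,0],0],
  [[0,0,-60],0],
  [[0,0,-100],0],
  [[60,0,-150],0],
  [[110,0,-150],0],
  [[110,0,-150],0],
], claw=-0.3)

```text
clock: 26.28
eef_pos: [0.3605, 0.1278, 0.3016]
tool_rot: [0.036, 0.999, 0.0, 0.0]
ft_force: [0.6, -0.2, 0.3]
grip_width: 0.0551
grasp_force: 0.0
```

```bash
python3 blobs.py R top side
python3 - <<'E'
from h import *
save('top','top4.png')
a=cv2.imread('pics/top4.png')[130:310,160:480]; cv2.imwrite('pics/top4c.png',cv2.resize(a,None,fx=2.5,fy=2.5,interpolation=3))
plan((0,-.09,.16,0),(0,-.09,.044,0))
E
```

```text
top [332. 192.] 118 z 0.057 ctr [ 0.059 -0.082] size [0.034 0.033]
top [337. 209.] 124 z 0.058 ctr [ 0.008 -0.094] size [0.034 0.036]
top [327. 234.] 124 z 0.058 ctr [-0.066 -0.063] size [0.035 0.035]
side [306. 198.] 142 z 0.057 ctr [ 0.058 -0.083] size [0.035 0.04 ]
side [327. 201.] 152 z 0.057 ctr [ 0.006 -0.094] size [0.034 0.036]
side [350. 216.] 164 z 0.057 ctr [-0.069 -0.063] size [0.036 0.036]
[-238.5, -175.8, 87.1] turn 0.1 rows 4.94 world [ 0.589 -0.065  0.214]
[-238.3, -175.9, 203.1] turn 0.1 rows 1.86 world [ 0.589 -0.065  0.098]
t 26.425 grip 0.05526863651909313
```

View pics/top4c.png

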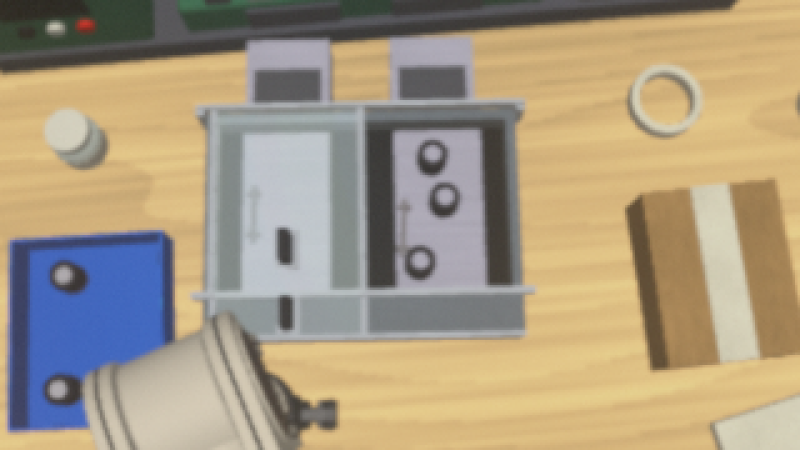

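One right foot was knocked (now at px (327,234)); all three stand: (-67,-63), (7,-94), (58,-83) mm. Taking the rear one first.

step_arm([
  [[-50,-28,10],0],
  [[-100,-56,20],0],
  [[-150,-84,30],0],
  [[-200,-112,45],0],
  [[-250,-140,65],0],
  [[-297,-168,87],0],
  [[-297,-168,87],0],
  [[-297,-168,140],0],
  [[-297,-168,187],0],
  [[-297,-168,203],0],
  [[-297,-168,203],0],
])

```text
clock: 27.8
eef_pos: [0.647, -0.0612, 0.0971]
tool_rot: [0.037, 0.999, 0.0, -0.001]
ft_force: [0.3, 0.4, 0.2]
grip_width: 0.0553
grasp_force: 0.0
```

step_arm([
  [[0,0,0],0],
  [[0,0,0],0],
  [[0,0,0],0],
  [[0,0,-40],0],
  [[0,0,-90],0],
  [[0,0,-135],0],
  [[0,0,-135],0],
], claw=1)

```text
clock: 28.68
eef_pos: [0.6498, -0.0616, 0.2389]
tool_rot: [0.037, 0.999, -0.0, 0.005]
ft_force: [0.2, -1.2, 0.3]
grip_width: 0.0344
grasp_force: 59.8
```

Run:
```python
from h import *
x,y=TO; plan((x+.065,y-.04,.18,0),(x+.065,y-.04,.042,0))
```

```text
[135.0, 359.8, 3.3] turn 0.1 rows 6.15 world [0.542 0.307 0.234]
[136.6, 359.9, 141.3] turn 0.1 rows 2.21 world [0.542 0.307 0.096]
t 28.675 grip 0.03441054786377126
```

step_arm([
  [[22,59,0],0],
  [[44,118,0],0],
  [[66,177,0],0],
  [[88,236,0],0],
  [[110,295,0],0],
  [[128,350,0],0],
  [[136,365,4],0],
  [[136,365,4],0],
  [[136,365,60],0],
  [[136,365,110],0],
  [[136,365,139],0],
  [[136,365,139],0],
])

```text
clock: 30.18
eef_pos: [0.5393, 0.3101, 0.0926]
tool_rot: [0.039, 0.999, -0.001, -0.001]
ft_force: [0.1, 0.4, -0.5]
grip_width: 0.0343
grasp_force: 63.1
```

step_arm([
  [[0,0,0],0],
  [[0,0,0],0],
  [[0,0,0],0],
  [[0,0,-60],0],
  [[0,0,-120],0],
  [[0,0,-120],0],
], claw=-0.1)

```text
clock: 30.92
eef_pos: [0.5418, 0.3143, 0.2208]
tool_rot: [0.037, 0.999, 0.004, 0.006]
ft_force: [1.1, 0.2, -0.4]
grip_width: 0.0471
grasp_force: 0.0
```

```bash
python3 blobs.py R top side
python3 - <<'E'
from h import *
plan((.007,-.094,.17,0),(.007,-.094,.044,0))
E
```

```text
top [337. 209.] 123 z 0.057 ctr [ 0.008 -0.094] size [0.034 0.035]
top [327. 234.] 125 z 0.057 ctr [-0.066 -0.064] size [0.035 0.032]
side [327. 201.] 153 z 0.057 ctr [ 0.005 -0.095] size [0.034 0.038]
side [350. 216.] 163 z 0.057 ctr [-0.068 -0.064] size [0.037 0.038]
[-84.9, -376.8, -9.5] turn 0.1 rows 6.18 world [ 0.596 -0.069  0.224]
[-84.7, -377.0, 116.5] turn 0.1 rows 2.02 world [ 0.596 -0.069  0.098]
t 31.025 grip 0.04650714636809249
```

step_arm([
  [[-13,-60,-10],0],
  [[-26,-120,-10],0],
  [[-40,-180,-10],0],
  [[-54,-240,-10],0],
  [[-68,-300,-10],0],
  [[-82,-360,-10],0],
  [[-85,-377,-10],0],
  [[-85,-377,-10],0],
  [[-85,-377,50],0],
  [[-85,-377,100],0],
  [[-85,-377,116],0],
  [[-85,-377,116],0],
], claw=-0.3)

```text
clock: 32.52
eef_pos: [0.5951, -0.0681, 0.097]
tool_rot: [0.036, 0.999, 0.0, -0.001]
ft_force: [0.2, 0.8, 0.3]
grip_width: 0.0554
grasp_force: 0.0
```

step_arm([
  [[0,0,0],0],
  [[0,0,0],0],
  [[0,0,0],0],
  [[0,0,-40],0],
  [[0,0,-90],0],
  [[0,0,-135],0],
  [[0,0,-135],0],
], claw=1)

```text
clock: 33.4
eef_pos: [0.5981, -0.0701, 0.2384]
tool_rot: [0.037, 0.999, -0.0, 0.005]
ft_force: [0.4, 0.6, -0.4]
grip_width: 0.035
grasp_force: 59.8
```

Run:
```python
from h import *
x,y=TO; plan((x-.065,y-.035,.18,0),(x-.065,y-.035,.042,0))
```

```text
[214.2, 377.2, 1.9] turn 0.0 rows 6.94 world [0.413 0.322 0.234]
[215.7, 377.2, 139.9] turn 0.0 rows 2.21 world [0.413 0.322 0.096]
t 33.4 grip 0.03496820413222052
```

step_arm([
  [[30,53,0],0],
  [[60,106,0],0],
  [[90,159,0],0],
  [[120,212,0],0],
  [[150,265,0],0],
  [[180,318,0],0],
  [[205,362,0],0],
  [[215,377,2],0],
  [[215,377,2],0],
  [[215,377,60],0],
  [[215,377,110],0],
  [[215,377,138],0],
])

```text
clock: 34.9
eef_pos: [0.4088, 0.3192, 0.0919]
tool_rot: [0.039, 0.999, -0.002, -0.002]
ft_force: [-0.4, -0.7, -0.6]
grip_width: 0.0347
grasp_force: 60.0
```

step_arm([
  [[0,0,0],0],
  [[0,0,0],0],
  [[0,0,0],0],
  [[0,0,0],0],
  [[0,0,-60],0],
  [[0,0,-120],0],
  [[0,0,-120],0],
], claw=-0.1)

```text
clock: 35.78
eef_pos: [0.4118, 0.3245, 0.2211]
tool_rot: [0.037, 0.999, 0.004, 0.005]
ft_force: [0.3, -0.5, -0.0]
grip_width: 0.0473
grasp_force: 0.0
```

```bash
python3 blobs.py R top side
python3 - <<'E'
from h import *
plan((-.067,-.064,.17,0),(-.067,-.064,.044,0))
E
```

```text
top [327. 234.] 125 z 0.057 ctr [-0.067 -0.063] size [0.035 0.035]
side [285. 200.] 27 z 0.054 ctr [ 0.098 -0.051] size [0.003 0.043]
[-140.9, -346.9, -8.3] turn 0.1 rows 5.99 world [ 0.524 -0.034  0.224]
[-140.6, -347.2, 117.7] turn 0.1 rows 2.02 world [ 0.524 -0.034  0.098]
t 35.875 grip 0.046869994771656966
```

step_arm([
  [[-23,-57,-10],0],
  [[-46,-114,-10],0],
  [[-69,-171,-10],0],
  [[-92,-228,-10],0],
  [[-115,-285,-10],0],
  [[-138,-340,-10],0],
  [[-141,-347,-10],0],
  [[-141,-347,-10],0],
  [[-141,-347,50],0],
  [[-141,-347,100],0],
  [[-141,-347,117],0],
  [[-141,-347,117],0],
], claw=-0.3)

```text
clock: 37.38
eef_pos: [0.522, -0.0325, 0.0958]
tool_rot: [0.036, 0.999, 0.0, -0.003]
ft_force: [0.4, 0.2, 0.4]
grip_width: 0.0551
grasp_force: 0.0
```

step_arm([
  [[0,0,0],0],
  [[0,0,0],0],
  [[0,0,0],0],
  [[0,0,-40],0],
  [[0,0,-90],0],
  [[0,0,-135],0],
  [[0,0,-135],0],
], claw=1)

```text
clock: 38.25
eef_pos: [0.5266, -0.0344, 0.2375]
tool_rot: [0.037, 0.999, -0.0, 0.005]
ft_force: [0.7, -0.0, -0.9]
grip_width: 0.0347
grasp_force: 59.8
```

Run:
```python
from h import *
x,y=TO; plan((x,y,.18,0),(x,y,.042,0))
```

```text
[75.2, 381.9, 2.8] turn 0.0 rows 6.23 world [0.48  0.352 0.234]
[76.5, 381.9, 140.8] turn 0.0 rows 2.21 world [0.48  0.352 0.096]
t 38.25 grip 0.034681122030946206
```

step_arm([
  [[12,60,0],0],
  [[24,120,0],0],
  [[36,180,0],0],
  [[48,240,0],0],
  [[60,300,0],0],
  [[72,360,0],0],
  [[76,382,2],0],
  [[76,382,2],0],
  [[76,382,60],0],
  [[76,382,110],0],
  [[76,382,138],0],
  [[76,382,138],0],
])

```text
clock: 39.75
eef_pos: [0.4756, 0.3492, 0.0923]
tool_rot: [0.038, 0.999, -0.002, -0.002]
ft_force: [-0.4, -0.3, -1.4]
grip_width: 0.0345
grasp_force: 61.7
```

step_arm([
  [[0,0,0],0],
  [[0,0,0],0],
  [[0,0,0],0],
  [[0,0,0],0],
  [[0,0,-60],0],
  [[0,0,-120],0],
  [[0,0,-120],0],
], claw=-0.3)

```text
clock: 40.62
eef_pos: [0.4792, 0.3545, 0.2214]
tool_rot: [0.037, 0.999, 0.004, 0.005]
ft_force: [0.6, -0.6, -0.9]
grip_width: 0.0556
grasp_force: 0.0
```

Run:
```python
from h import *
plan((-.128,.086,.18,0),(-.128,.086,.096,0))
```

```text
[-13.0, -233.7, -14.4] turn 0.1 rows 3.75 world [0.475 0.12  0.234]
[-12.2, -234.4, 69.6] turn 0.1 rows 1.34 world [0.475 0.12  0.15 ]
t 40.625 grip 0.05559551855950777
```

step_arm([
  [[-4,-58,-14],0],
  [[-7,-116,-14],0],
  [[-10,-174,-14],0],
  [[-13,-225,-14],0],
  [[-13,-234,-14],0],
  [[-13,-234,-14],0],
  [[-13,-234,40],0],
  [[-13,-234,68],0],
  [[-13,-234,69],0],
  [[-13,-234,69],0],
])

```text
clock: 41.88
eef_pos: [0.4729, 0.1192, 0.1465]
tool_rot: [0.036, 0.999, 0.0, 0.001]
ft_force: [0.1, -0.9, -0.7]
grip_width: 0.0557
grasp_force: 0.0
```

step_arm([
  [[0,0,0],0],
  [[0,0,0],0],
  [[0,0,0],0],
  [[0,0,0],0],
  [[0,-25,0],0],
  [[0,-60,0],0],
  [[0,-95,0],0],
  [[0,-130,0],0],
  [[0,-155,0],0],
  [[0,-168,0],0],
  [[0,-173,0],0],
  [[0,-174,0],0],
], claw=1)

```text
clock: 43.38
eef_pos: [0.4605, -0.0511, 0.147]
tool_rot: [0.036, 0.999, 0.006, 0.002]
ft_force: [1.8, 22.3, 7.2]
grip_width: 0.0129
grasp_force: 60.1
```

step_arm([
  [[0,0,0],0],
  [[0,-1,0],0],
  [[0,-1,0],0],
])

```text
clock: 43.75
eef_pos: [0.4606, -0.0512, 0.147]
tool_rot: [0.035, 0.999, 0.007, 0.002]
ft_force: [2.0, 22.2, 7.1]
grip_width: 0.0135
grasp_force: 60.3
```

step_arm([
  [[0,4,0],0],
  [[0,4,0],0],
  [[0,4,0],0],
  [[0,4,0],0],
  [[0,4,-60],0],
  [[0,4,-120],0],
  [[60,4,-150],0],
  [[100,4,-150],0],
  [[100,4,-150],0],
], claw=-0.3)

```text
clock: 44.88
eef_pos: [0.3573, -0.0451, 0.2962]
tool_rot: [0.037, 0.999, -0.0, 0.0]
ft_force: [-0.1, -0.2, 0.3]
grip_width: 0.0555
grasp_force: 0.0
```

Run:
```python
from h import *
for cam in['top','side']:
    im,d=save(cam,cam+'5.png'); v,u=np.nonzero(d>0); P=xyz(cam,np.c_[u,v],d[v,u]); q=tocase(P)
    s=(abs(q[:,1])<.17)&(q[:,0]>-.16)&(q[:,0]<.1)&(P[:,2]>.09)&(P[:,2]<.14)
    m=np.zeros(d.shape,np.uint8); m[v[s],u[s]]=1
    n,l,st,c=cv2.connectedComponentsWithStats(m)
    for i in range(1,n):
        if st[i,4]>20:
            k=s&(l[v,u]==i); print(cam,st[i,4],np.median(q[k],0).round(3),P[k,2].max().round(3))
a=cv2.imread('pics/top5.png')[130:310,160:480]; b=cv2.imread('pics/side5.png')[120:400,140:460]
cv2.imwrite('pics/end.png',np.hstack([cv2.resize(a,(480,270)),cv2.resize(b,(309,270))]))
```

```text
top 83 [-0.056  0.086] 0.123
top 49 [-0.122 -0.082] 0.11
side 130 [-0.13 -0.08] 0.108
side 229 [-0.058  0.092] 0.12
```

View pics/end.png

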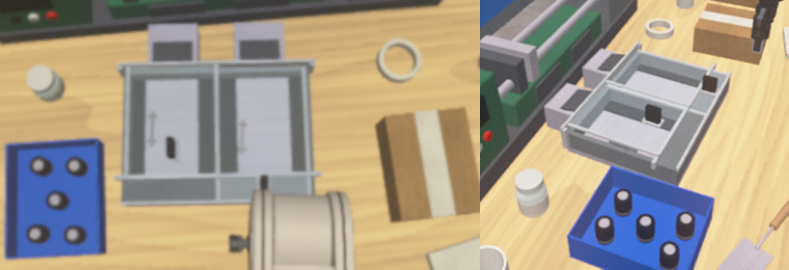

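The end picture shows all five feet standing in the tote, both wells holding only sprues, and the carton, tape and jar where they were. Both handles sit at their shut positions once the side camera's bias is allowed for.

```bash
python3 -c "
from workcell import bot
print(bot.job_done())"
```

```text
the job is handed in; nothing more can be done
None
```

I handed the job in with all five feet found standing in the tote, the sprues left in the tray, both doors pushed shut to their stops, and the carton, tape roll and jar untouched; no verdict was returned.

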